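Set the slicing board's length stop at the red mark

TASK

Set the slicing board's length stop: with the outside of the fingertips, push the black sliding stop along its rail, past any earlier clicks, until it clicks into the notch beside the red tab. Once it sits there, press its yellow lock pin down as far as it goes and withdraw, leaving the stop in that notch. Only push and press: never put the fingers astride the stop or grip it, and leave the lemon, peeler, spice jar and garlic where they are.

Things in the scene. Friction and masses are not known exactly. Their poses are not given: they have to be found in the camera images.
- board: Wooden slicing board, 200 (x) x 340 (y) x 18 mm, fixed. Origin: centre of its underside. An aluminium rail, 22 mm wide, its top 28 mm above the worktop, runs along the board's y at board x = +60 mm (far half), y -150 to +150 mm, with grey end caps up to 34 mm. Notches at board y = -15, +25, +65 mm, each between two steel ridges 10.6 mm apart, 2 mm high.
- stop (a joint): Travel of the black stop, m, 0 to 0.18, growing along board +y (robot's left). Starts below 0.035. Notches at 0.07, 0.11, 0.15. Sliding takes 1 N; the ridge before a notch resists with up to some 7 N, from 11 to 5 mm before the notch; then the force drops and the stop centres itself in the notch, running up to 5 mm ahead of the finger. It stays where left; leaving a notch takes the same force.
- stop_top (a point): Centre of the top of the stop's black carriage, 56 mm above the worktop, over the rail; axes as the board's. Carriage 52 (x) x 40 (y) mm; its flat sides face board +y and -y and span heights 31 to 56 mm over the rail. From the middle of its front a 6 mm thick (y) aluminium stop plate reaches 34 mm towards the robot, its top 54 mm above the worktop.
- stop_pointer (a point): Point on the stop plate's centre plane, 39 mm in front of the rail's centreline, 24 mm above the worktop, at the plate's lower edge; it stands directly over a tab's centre when the stop sits in that tab's notch. Axes as the board's.
- red_tab: Red marking tab, 26 x 14 x 3 mm, fixed flat on the board just in front of the rail, beside the wanted notch (any of the three; white tabs of the same size mark the other two). Origin: centre of its underside, 39 mm in front of the rail's centreline, exactly at the notch's board y.
- lock (a joint): Depth of the yellow lock pin in the top of the stop's carriage, in m: 0 up, 0.006 fully down; it takes about 4 N to move and stays where it is left.
- lock_top (a point): Centre of the top face of the yellow round lock pin, 20 mm across, on the centre of the carriage: 66 mm above the worktop when up, 60 mm when fully down (still 4 mm proud of the carriage).
- lemon: Yellow lemon, 76 x 56 x 55 mm, lying on the near half of the board, left. Loose. Origin at its underside.
- peeler: Red-handled peeler, 170 x 25 x 18 mm, lying on the near half of the board, right, roughly parallel to the rail. Loose. Origin at its underside.
- spice_jar: Spice jar with a yellow cap, 44 mm across, 106 mm tall, standing on the worktop right of the board. Loose. Origin: centre of its underside.
- garlic: Garlic bulb, 53 mm across, 53 mm tall, on the worktop to the near right of the board. Loose. Origin at its underside.

How it is judged (in metres and radians):
On the way, in this order (a step that is already met when the one before it is completed fails the run):
1. the stop sits at rest in the red tab's notch, its lock pin still up (horizontal distance between stop_pointer and red_tab below 0.003 m and velocity of joint stop between -0.01 and 0.01 m/s and value of joint lock below 0.002 m), for 0.3 s.
2. the lock pin is pressed fully down with the stop in that notch (horizontal distance between stop_pointer and red_tab below 0.003 m and value of joint lock above 0.005 m), for 0.1 s.
At the end, for the whole second after the job is handed in: The stop is at rest with its pointer within 3 mm of the red tab's centre (seen from above), and the lock pin is down by more than 5 of its 6 mm (all of step 2 and velocity of joint stop between -0.01 and 0.01 m/s); the robot touches nothing.
It fails at once if the fingers stand astride the stop's carriage or plate, as for a grip ((x of the grasp point in the frame of stop_top between -0.026 and 0.026 m and y of the grasp point in the frame of stop_top between -0.015 and 0.015 m and z of the grasp point in the frame of stop_top below 0.01 m) or (x of the grasp point in the frame of stop_top between -0.06 and -0.026 m and y of the grasp point in the frame of stop_top between -0.008 and 0.008 m and z of the grasp point in the frame of stop_top below 0.006 m)).
It fails at once if the lemon is moved by more than 20 mm (distance of lemon from where it was at the start of the episode above 0.02 m).
It fails at once if the peeler is moved by more than 20 mm (distance of peeler from where it was at the start of the episode above 0.02 m).
It fails at once if the spice jar is moved by more than 20 mm (distance of spice_jar from where it was at the start of the episode above 0.02 m).
It fails at once if the garlic bulb is moved by more than 20 mm (distance of garlic from where it was at the start of the episode above 0.02 m).
It also fails if it takes over 51 s, if anything falls off the work surface, if the arm or the gripper's body presses on something with over 40 N, if the wrist force passes 120 N, or if a joint passes its speed limit or range.

ROBOT

A 7-joint arm with a two-finger parallel gripper is mounted at the origin on a cart in front of the work surface, level with it; the furniture and walls round the work are solid. World frame = base frame: x ahead of the robot, y to its left, z up, the work surface at z = 0. Lengths are in mm, angles in degrees, forces in N, time in s.
With the tool pointing down it reaches from about 425 to 1025 mm from the base axis. Payload 9.4 kg.
Tool frame: the origin (TCP) lies midway between the tips of the shut fingers; the grasp point (between the pads) lies 19 mm behind it; z points along the fingers, y is the line along which they close (so a half turn about z gives the same grasp; the last joint's range is limited). The gripper opens to 93 mm and grips with 3 to 60 N. Pads are 15 mm wide; open, the fingers measure 128 mm over their backs; the gripper's body (75 mm by 188 mm) begins 65 mm behind the grasp point.
Start: joints at [70.892, 34.337, -0.143, 91.639, 0.103, 54.024, -4.572], TCP at [184.128, -701.228, 180.018] pointing down, gripper open.
Joint ranges: [-147.43, 147.43], [-19.82, 112.94], [-74.19, 73.91], [6.32, 146.72], [-59.91, 239.91], [6.04, 106.73], [-150.56, 150.56]. Speed limits (degrees/s): [127.2, 127.2, 172.46, 172.46, 180, 180, 180].

INTERFACE

Orientations are given as [roll, pitch, yaw] about the fixed x, y, z axes, in that order (R = Rz(yaw) Ry(pitch) Rx(roll)).
In Python, from station import ctrl gives the robot as it stands.
- The arm moves only by the tool servo_tool, never from a script. Its arguments are lists of equal length, an entry for each row: "rot": the turn, a rotation vector about the world's x, y, z each as a share of 360 degrees, from -1 to 1, a list of three; "slide": the shift along the world's x, y, z each as a share of 500 mm, from -1 to 1, a list of three; "jaw": the opening, from -1 (shut) to 1 (fully open), so that 0 is half open. In form: {"rot": [[wx, wy, wz], ...], "slide": [[dx, dy, dz], ...], "jaw": [jaw, ...]}. A call has exactly 8 rows; each row is the pose to reach, as a shift and turn from the pose commanded when the call began, turning the shorter way round; what a row does not reach only later rows make up. A row lasts 1/12 s, in which the tool goes at most 41.7 mm and 7.16 degrees, less where a joint would pass 70% of its speed; a pose out of reach is approached as far as the arm can. A call with a number of a shift or a turn outside -1 to 1 is refused whole. A call with a gripper value outside its range is refused whole. The fingers move at their own pace and stop on an object; "force" is the grip in N (left out, the last holds). Time passes only in rows, so rows that repeat a pose let the fingers close, or fill a call up. It gives the time, the measured TCP pose, the force, the opening and the grip force at its end, in the units of the state.
- ctrl.read_state(): the state, without advancing time (a new reading comes with each control period).
- ctrl.snapshot(name): name is "scene" or "top"; returns the picture (420x560x3 uint8, blue, green, red); there is no depth.
- ctrl.get_calibration(name): a dict with "camera_matrix" (3x3 intrinsics, pixels), "k1" (the pictures are not rectified: a ray, as slopes to the right and down, at radius r is drawn at 1 + k1 r^2 times it, then the intrinsics apply), "rvec" (rotation vector, rad) and "tvec" (3), from world to camera coordinates, as OpenCV has them. Camera axes: x right, y down, z forward; pixel columns grow to the right and rows downward; lengths in mm; the calibration is good to about 2 mm. A picture is of the moment at which its call begins. get_calibration takes no time and is no camera call.
- ctrl.close_job(): hands the job in; it is judged then, once.
Trained networks look in the newest picture that a camera, given by its name, has taken for a name from the list of things; names that differ only in an ending like _2 or _b are one class to them, and where a whole thing is asked for, a point or a joint stands for the part that bears it (a point fixed in the world has none). Each returns a list of dicts, best first, with "score" (0 to 1); they miss things now and then, are a little off and sometimes report something else, mostly with a low value. They report only what shows in the picture. A call takes as long as a camera call.
- ctrl.search_frame(name, camera): "at" ([x, y, z] in mm, in the coordinates of the camera as it stood for that picture, good to about 4 mm: the middle of the surface that is visible of it).
- ctrl.silhouettes(name, camera): "mask" (420x560 bool, what is visible of it).
The state is a dict: "clock": time; "q": joint angles; "qd": joint speeds; "joint_torque": joint torques, N m; "tcp_pos": TCP position; "tcp_rot": TCP orientation; "wrist_force": force on the tool from outside, world axes, zero at the start; "torque": the same for the moment, N m; "opening": finger opening in mm; "gripper_force": force on a finger pad.
Only numpy, scipy, OpenCV 4.12 (cv2) and the standard library are available. Lean on these libraries where they do the work, as an engineer would, in place of code of your own. Each camera call takes 0.05 s, during which the arm holds its last target. There are 200 camera calls.

## Working session

There is one attempt and no reset: what is moved stays moved. The work goes in short steps, Python scripts to look and compute and a tool call to move; the robot and the scene stay as the last step left them, time stands still between calls to the robot, and variables do not carry over. Pictures are saved under pics/ and viewed, at most 13 in all, crops included, and the job is handed in when it is done.

Besides the shell and the picture viewer there is one more tool, called after "Call:" in YAML: its name, and indented under it one key for each argument. servo_tool: Moves the arm, as the interface text tells. Shift numbers are shares of 500 mm and turn numbers shares of 360 degrees, none past 1 either way. Its arguments: {"type":"object","properties":{"rot":{"type":"array","items":{"type":"array","items":{"type":"number"}}},"slide":{"type":"array","items":{"type":"array","items":{"type":"number"}}},"jaw":{"type":"array","items":{"type":"number"}},"force":{"type":"number"}},"required":["rot","slide","jaw"]}

```bash
mkdir -p pics && cat > h.py <<'E'
import numpy as np, cv2
from station import ctrl
def cal(n):
    c=ctrl.get_calibration(n); R=cv2.Rodrigues(np.array(c['rvec'],float))[0]
    return np.array(c['camera_matrix'],float),float(c['k1']),R,np.array(c['tvec'],float).ravel()
def toworld(n,p):
    K,k,R,t=cal(n); return R.T@(np.array(p)-t)
def ray(n,u,v,z):
    K,k,R,t=cal(n); d=np.linalg.inv(K)@[u,v,1]; x=d[:2]; y=x.copy()
    for _ in range(20): y=x/(1+k*(y@y))
    r=R.T@np.array([*y,1]); o=-R.T@t
    return o+r*(z-o[2])/r[2]
def proj(n,p):
    K,k,R,t=cal(n); q=R@np.array(p,float)+t; y=q[:2]/q[2]; y=y*(1+k*(y@y)); return (K@[*y,1])[:2]
E
python3 - <<'E'
from h import *
for c in ['scene','top']:
    im=ctrl.snapshot(c); cv2.imwrite(f'pics/{c}0.png',im)
    for n in ['board','stop_top','lock_top','stop_pointer','red_tab','lemon','peeler','spice_jar','garlic']:
        r=ctrl.search_frame(n,c)
        print(c,n,[(round(d['score'],2),toworld(c,d['at']).round(0).tolist()) for d in r[:2]])
s=ctrl.read_state(); print(s['clock'],s['tcp_pos'],s['tcp_rot'],s['opening'])
E
```

```text
scene board [(0.66, [492.0, 13.0, 13.0])]
scene stop_top [(0.5, [548.0, -95.0, 52.0])]
scene lock_top [(0.51, [558.0, -87.0, 66.0])]
scene stop_pointer [(0.77, [547.0, -93.0, 57.0])]
scene red_tab []
scene lemon [(0.57, [391.0, 35.0, 62.0])]
scene peeler []
scene spice_jar []
scene garlic [(0.59, [373.0, -397.0, 37.0])]
top board [(0.62, [375.0, -388.0, 34.0]), (0.6, [490.0, -39.0, 16.0])]
top stop_top [(0.87, [557.0, -85.0, 53.0])]
top lock_top []
top stop_pointer [(0.87, [552.0, -90.0, 56.0])]
top red_tab []
top lemon [(0.91, [399.0, 32.0, 63.0]), (0.52, [558.0, -98.0, 65.0])]
top peeler [(0.8, [433.0, -112.0, 30.0]), (0.24, [396.0, 35.0, 63.0])]
top spice_jar [(0.82, [579.0, -417.0, 107.0])]
top garlic [(0.69, [375.0, -390.0, 34.0])]
1.0 [ 184.11448112 -701.25396538  180.02687978] [1.79998492e+02 2.18871096e-03 1.47143594e+01] 93.0348979463573
```

View pics/top0.png

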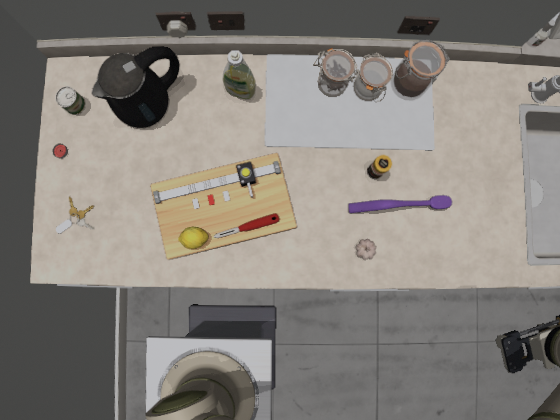

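View pics/scene0.png

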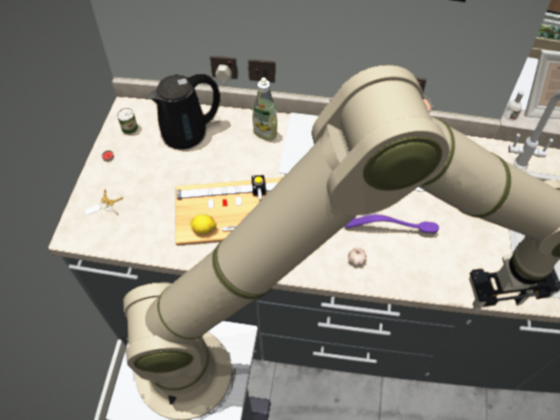

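The top view shows the board tilted, with tabs at about (196,204) white, (211,200) red and (226,197) white. The stop is at (247,174) and the lemon at (194,238). Next I'll measure these precisely.

```bash
python3 - <<'E'
from h import *
im=cv2.imread('pics/top0.png'); 
cv2.imwrite('pics/crop.png',cv2.resize(im[145:265,145:305],None,fx=5,fy=5,interpolation=cv2.INTER_CUBIC))
hsv=cv2.cvtColor(im,cv2.COLOR_BGR2HSV)
def blobs(m,name,z):
    n,l,st,c=cv2.connectedComponentsWithStats(m.astype(np.uint8))
    for i in range(1,n):
        if st[i,4]>8:
            print(name,st[i,4],c[i].round(1),ray('top',*c[i],z).round(1))
R=np.zeros(im.shape[:2],bool);R[150:235,150:300]=1
H,S,V=hsv[...,0],hsv[...,1],hsv[...,2]
blobs(R&((H<6)|(H>174))&(S>150),'red',21)
blobs(R&(H>22)&(H<34)&(S>170)&(V>120),'yel',66)
blobs(R&(V<60),'blk',50)
W=R.copy();W[:190]=0
blobs(W&(S<40)&(V>190),'wht',21)
B=(ctrl.silhouettes('board','top'))
print([(b['score'],b['mask'].sum()) for b in B])
for p in [(155,197),(277.5,168)]: print(ray('top',*p,34).round(1))
E
```

```text
red 45 [210.6 199.6] [497.5  -2.4  21. ]
red 323 [259.4 222.5] [ 440.9 -126.8   21. ]
yel 31 [201.4 232.1] [412.1  12.8  66. ]
blk 154 [247.  174.9] [556.7 -94.8  50. ]
blk 9 [273.3 218.1] [ 449.6 -161.5   50. ]
wht 167 [172.5 193.4] [512.5  95.7  21. ]
wht 32 [225.9 196. ] [507.2 -40.9  21. ]
wht 32 [195.  203.5] [487.2  37.2  21. ]
[(0.88, np.int64(9265))]
[501.  137.7  34. ]
[ 578.2 -170.8   34. ]
```

View pics/crop.png

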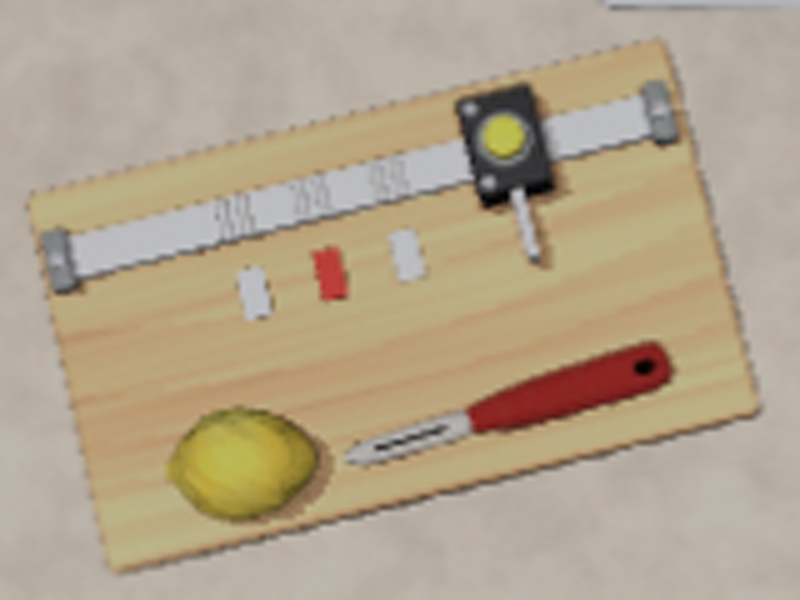

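```bash
python3 - <<'E'
from h import *
m=ctrl.silhouettes('board','top')[0]['mask'].astype(np.uint8)
im=cv2.imread('pics/top0.png'); hsv=cv2.cvtColor(im,cv2.COLOR_BGR2HSV)
cs,_=cv2.findContours(m,cv2.RETR_EXTERNAL,cv2.CHAIN_APPROX_NONE)
c=max(cs,key=cv2.contourArea)[:,0]
w=np.array([ray('top',*p,18)[:2] for p in c],np.float32)
print(cv2.minAreaRect(w))
th=np.radians(14.4); X=np.array([np.cos(th),np.sin(th)]);Y=np.array([-X[1],X[0]])
red=np.array([497.3,-2.2])
for name,p,z in [('pin',(245.6,172),66),('carr',(246.4,174),56),('capR',(277,167.4),34),('capL',(157,197),34),('tip',(252.6,197.6),24),('red',(210.6,199.6),21)]:
    q=ray('top',*p,z)[:2]; print(name,q.round(1),'brd rel red',((q-red)@X).round(1),((q-red)@Y).round(1))
s=hsv[160:185,235:258]; mm=(s[...,0]>20)&(s[...,0]<36)&(s[...,1]>120)&(s[...,2]>100)
v,u=np.nonzero(mm); p=(u.mean()+235,v.mean()+160); q=ray('top',*p,66)[:2]; print('pin2',len(u),p,q,(q-red)@X,(q-red)@Y)
im=cv2.imread('pics/scene0.png'); hsv=cv2.cvtColor(im,cv2.COLOR_BGR2HSV); s=hsv[172:195,250:268]; mm=(s[...,0]>20)&(s[...,0]<36)&(s[...,1]>120)&(s[...,2]>100)
v,u=np.nonzero(mm); p=(u.mean()+250,v.mean()+172); print('scene pin',len(u),p,ray('scene',*p,66))
s=hsv[195:210,218:232]; mm=((s[...,0]<8)|(s[...,0]>172))&(s[...,1]>130);v,u=np.nonzero(mm); p=(u.mean()+218,v.mean()+195); print('scene red',len(u),p,ray('scene',*p,21))
E
```

```text
((482.8106994628906, -31.947601318359375), (203.132080078125, 341.252685546875), 14.716878890991211)
pin [561.1 -92.1] brd rel red 39.4 -103.0
carr [557.9 -93.7] brd rel red 36.0 -103.7
capR [ 579.7 -169.6] brd rel red 38.2 -182.6
capL [501.  132.5] brd rel red 37.1 129.6
tip [ 503.4 -108.8] brd rel red -20.6 -104.8
red [497.5  -2.3] brd rel red 0.2 -0.1
pin2 52 (np.float64(245.3846153846154), np.float64(172.09615384615384)) [560.85291165 -91.60687694] 39.32169392395909 -102.40296191505067
scene pin 50 (np.float64(257.94), np.float64(179.12)) [562.63613664 -90.66479176  66.        ]
scene red 23 (np.float64(224.43478260869566), np.float64(202.6086956521739)) [497.70652485  -2.25429969  21.        ]
```

Call:
servo_tool:
  rot:
    - [0,0,0]
    - [0,0,0]
    - [0,0,0]
    - [0,0,0]
    - [0,0,0]
    - [0,0,0]
    - [0,0,0]
    - [0,0,0]
  slide:
    - [0.04,0.06,0]
    - [0.08,0.12,0]
    - [0.12,0.18,0]
    - [0.16,0.24,0]
    - [0.2,0.3,0]
    - [0.24,0.36,0]
    - [0.28,0.42,0]
    - [0.32,0.48,0]
  jaw: [-1,-1,-1,-1,-1,-1,-1,-1]
  force: 20

```text
clock: 1.77
tcp_pos: [344.8, -459.8, 180.2]
tcp_rot: [180.0, -0.0, 14.7]
wrist_force: [-0.1, -0.9, -0.2]
opening: 43.9
gripper_force: 0.0
```

Call:
servo_tool:
  rot:
    - [0,0,0]
    - [0,0,0]
    - [0,0,0]
    - [0,0,0]
    - [0,0,0]
    - [0,0,0]
    - [0,0,0]
    - [0,0,0]
  slide:
    - [0.046,0.064,0]
    - [0.092,0.128,0]
    - [0.138,0.192,0]
    - [0.184,0.256,0]
    - [0.23,0.32,0]
    - [0.276,0.384,0]
    - [0.322,0.448,0]
    - [0.368,0.512,0]
  jaw: [-1,-1,-1,-1,-1,-1,-1,-1]

```text
clock: 2.43
tcp_pos: [529.1, -203.5, 180.3]
tcp_rot: [180.0, -0.0, 14.7]
wrist_force: [0.2, -0.5, 0.2]
opening: 0.4
gripper_force: 0.0
```

Call:
servo_tool:
  rot:
    - [0,0,0]
    - [0,0,0]
    - [0,0,0]
    - [0,0,0]
    - [0,0,0]
    - [0,0,0]
    - [0,0,0]
    - [0,0,0]
  slide:
    - [0.03,0.043,0]
    - [0.06,0.087,0]
    - [0.091,0.13,0]
    - [0.091,0.13,-0.04]
    - [0.091,0.13,-0.08]
    - [0.091,0.13,-0.12]
    - [0.091,0.13,-0.15]
    - [0.091,0.13,-0.16]
  jaw: [-1,-1,-1,-1,-1,-1,-1,-1]

```text
clock: 3.1
tcp_pos: [572.6, -139.9, 98.0]
tcp_rot: [-179.9, 0.2, 14.7]
wrist_force: [-0.2, -0.4, 0.3]
opening: 0.1
gripper_force: 0.0
```

```bash
python3 - <<'E'
from h import *
im=ctrl.snapshot('top'); cv2.imwrite('pics/t1.png',cv2.resize(im[145:265,145:305],None,fx=5,fy=5,interpolation=cv2.INTER_CUBIC))
im=ctrl.snapshot('scene'); cv2.imwrite('pics/s1.png',cv2.resize(im[130:250,170:330],None,fx=5,fy=5,interpolation=cv2.INTER_CUBIC))
s=ctrl.read_state();print(s['clock'],s['tcp_pos'],s['opening'])
E
```

```text
3.2 [ 573.17542067 -140.16700405   99.34657544] 0.16864131907975852
```

View pics/s1.png

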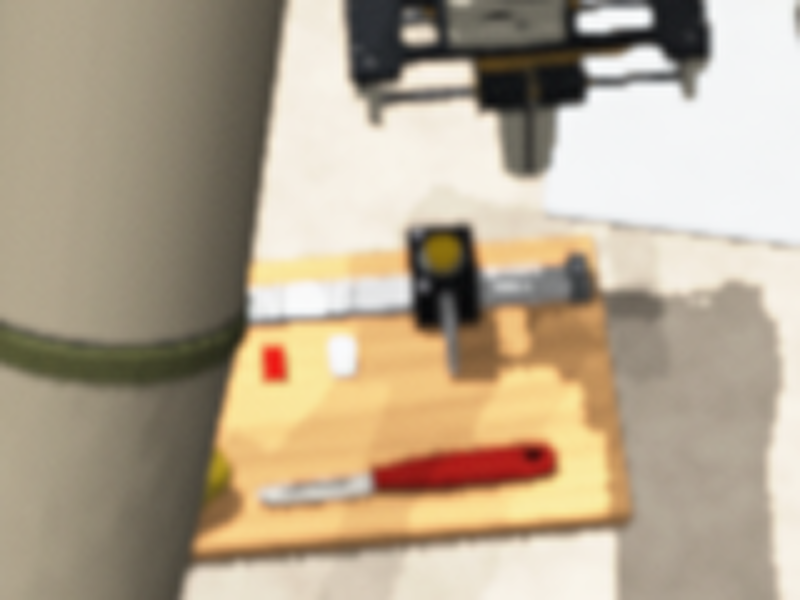

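The fingers hang right of the stop, with their tips at crop (528,170), and the path down is clear. I'll descend and start pushing.

Call:
servo_tool:
  rot:
    - [0,0,0]
    - [0,0,0]
    - [0,0,0]
    - [0,0,0]
    - [0,0,0]
    - [0,0,0]
    - [0,0,0]
    - [0,0,0]
  slide:
    - [0,0,-0.05]
    - [0,0,-0.09]
    - [0,0,-0.115]
    - [0,0,-0.12]
    - [-0.003,0.01,-0.12]
    - [-0.005,0.02,-0.12]
    - [-0.008,0.03,-0.12]
    - [-0.01,0.038,-0.12]
  jaw: [-1,-1,-1,-1,-1,-1,-1,-1]

```text
clock: 3.87
tcp_pos: [569.1, -120.3, 41.2]
tcp_rot: [180.0, -0.1, 14.8]
wrist_force: [0.6, 1.1, -0.4]
opening: 0.2
gripper_force: 0.0
```

Call:
servo_tool:
  rot:
    - [0,0,0]
    - [0,0,0]
    - [0,0,0]
    - [0,0,0]
    - [0,0,0]
    - [0,0,0]
    - [0,0,0]
    - [0,0,0]
  slide:
    - [-0.002,0.01,0]
    - [-0.005,0.02,0]
    - [-0.008,0.03,0]
    - [-0.01,0.04,0]
    - [-0.013,0.05,0]
    - [-0.015,0.058,0]
    - [-0.015,0.058,0]
    - [-0.015,0.058,0]
  jaw: [-1,-1,-1,-1,-1,-1,-1,-1]

```text
clock: 4.53
tcp_pos: [561.1, -92.0, 40.0]
tcp_rot: [180.0, 0.0, 14.7]
wrist_force: [-0.6, -0.1, -0.4]
opening: 0.5
gripper_force: 0.0
```

```bash
cat > look.py <<'E'
import sys
from h import *
n=sys.argv[1]
im=ctrl.snapshot('top'); cv2.imwrite(f'pics/{n}.png',cv2.resize(im[145:265,145:305],None,fx=5,fy=5,interpolation=cv2.INTER_CUBIC))
print('stop',[(round(d['score'],2),toworld('top',d['at']).round(0).tolist()) for d in ctrl.search_frame('stop_top','top')[:2]])
hsv=cv2.cvtColor(im,cv2.COLOR_BGR2HSV); s=hsv[155:215,185:260]; mm=(s[...,0]>20)&(s[...,0]<36)&(s[...,1]>120)&(s[...,2]>40)
k,l,st,c=cv2.connectedComponentsWithStats(mm.astype(np.uint8))
X=np.array([.968,.252]);Y=np.array([-.252,.968]);red=np.array([497.5,-2.3])
for i in range(1,k):
    if st[i,4]>12:
        q=ray('top',*(c[i]+[185,155]),66)[:2]; print('yel',st[i,4],q.round(1),((q-red)@X).round(1),((q-red)@Y).round(1))
s=ctrl.read_state();t=s['tcp_pos'];print(s['clock'],t.round(1),'tcp brd',((t[:2]-red)@X).round(1),((t[:2]-red)@Y).round(1),np.round(s['wrist_force'],1))
E
python3 look.py t2
```

```text
stop []
4.6333 [561.2 -92.5  40. ] tcp brd 38.9 -103.4 [-0.3  1.  -0. ]
```

View pics/t2.png

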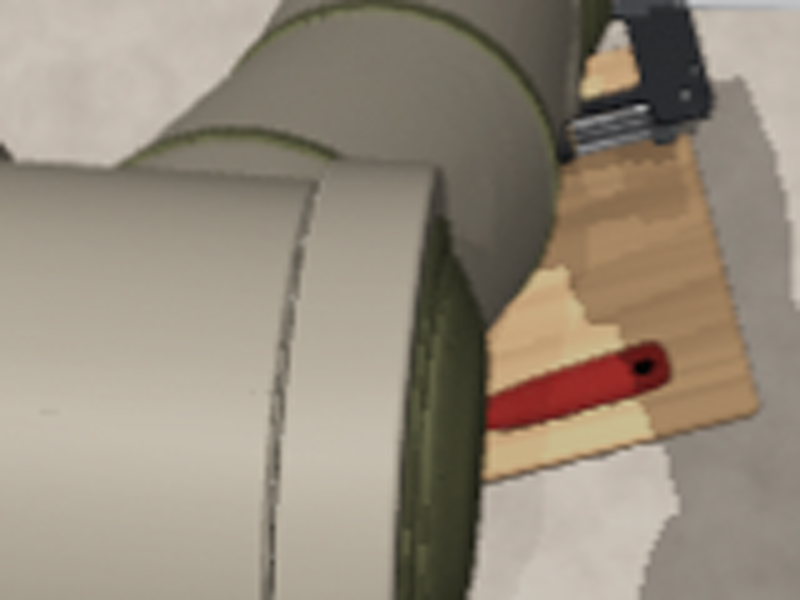

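The arm hides the stop in the top view, so I'll use the scene camera.

```bash
cat > look.py <<'E'
import sys
from h import *
n=sys.argv[1]; c='scene' if len(sys.argv)<3 else sys.argv[2]
o=(170,130) if c=='scene' else (145,145)
im=ctrl.snapshot(c); cv2.imwrite(f'pics/{n}.png',cv2.resize(im[o[1]:o[1]+120,o[0]:o[0]+160],None,fx=5,fy=5,interpolation=cv2.INTER_CUBIC))
X=np.array([.968,.252]);Y=np.array([-.252,.968]);red=np.array([497.5,-2.3])
for nm in ['stop_top','lock_top']:
    for d in ctrl.search_frame(nm,c)[:2]:
        w=toworld(c,d['at']); print(nm,round(d['score'],2),w.round(0),((w[:2]-red)@X).round(1),((w[:2]-red)@Y).round(1))
s=ctrl.read_state();t=s['tcp_pos'];print(s['clock'],t.round(1),'tcp brd',((t[:2]-red)@X).round(1),((t[:2]-red)@Y).round(1),np.round(s['wrist_force'],1))
E
python3 look.py s2
```

```text
stop_top 0.71 [ 541. -102.   53.] 16.6 -107.1
stop_top 0.65 [ 372. -396.   37.] -220.4 -349.8
4.7833 [561.2 -92.5  40. ] tcp brd 38.9 -103.4 [ 0.5 -0.5 -0.3]
```

View pics/s2.png

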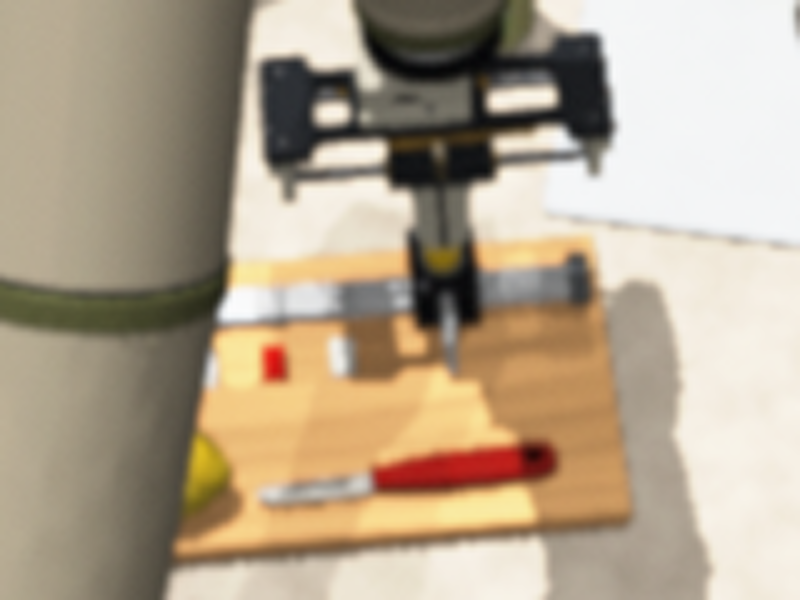

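```bash
python3 - <<'E'
from h import *
for p in [(573.2,-140.2,99.3),(561.2,-92.5,40),(561.2,-92.5,66),(561,-91.8,66),(561,-91.8,56),(561.2,-92.5,124)]:
    print(p,((proj('scene',p)-[170,130])*5).round(0))
s=ctrl.read_state();print({k:np.round(v,2) for k,v in s.items()})
E
```

```text
(573.2, -140.2, 99.3) [527. 205.]
(561.2, -92.5, 40) [444. 275.]
(561.2, -92.5, 66) [442. 248.]
(561, -91.8, 66) [441. 248.]
(561, -91.8, 56) [442. 259.]
(561.2, -92.5, 124) [439. 184.]
{'clock': np.float64(4.78), 'q': array([  5.14,  34.87,  -2.19, 118.72,   2.83,  26.46, -74.49]), 'qd': array([ 0.07,  0.09, -0.08,  0.08, -0.05, -0.05, -0.08]), 'joint_torque': array([-1.000e-01, -6.594e+01,  9.600e-01, -1.397e+01, -1.000e-02,
       -7.000e-02,  0.000e+00]), 'tcp_pos': array([561.19, -92.55,  39.98]), 'tcp_rot': array([179.99,   0.  ,  14.69]), 'wrist_force': array([ 0.5 , -0.54, -0.33]), 'torque': array([-0.02,  0.06,  0.  ]), 'gripper_force': np.float64(0.0), 'opening': np.float64(0.42)}
```

```bash
python3 - <<'E'
from h import *
for c,p in [('top',(184,-701,180)),('scene',(184,-701,180)),('top',(0,0,0)),('scene',(0,0,0))]: print(c,p,proj(c,p).round(0))
print(((proj('top',(573.2,-140.2,99.3))-145)*5).round(0))
a=cv2.imread('pics/top0.png')[300:420,440:560];b=cv2.imread('pics/scene0.png')[230:350,440:560]
cv2.imwrite('pics/cmp.png',cv2.resize(np.hstack([a,b]),None,fx=3.3,fy=3.3,interpolation=cv2.INTER_CUBIC))
E
```

```text
top (184, -701, 180) [511. 331.]
scene (184, -701, 180) [491. 311.]
top (0, 0, 0) [207. 397.]
scene (0, 0, 0) [183. 371.]
[600.  99.]
```

View pics/cmp.png

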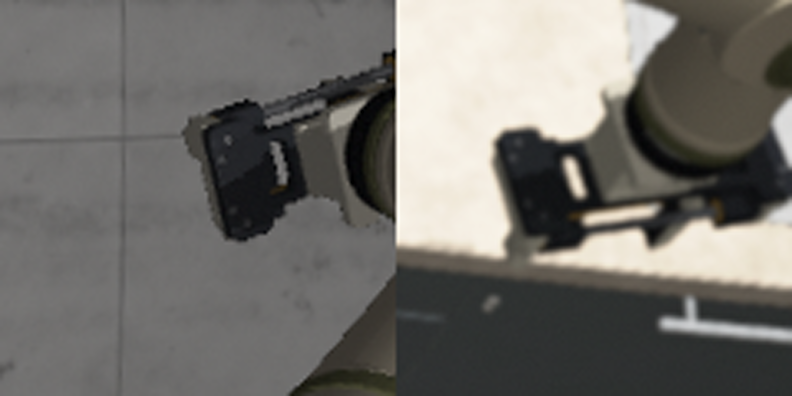

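View pics/t1.png

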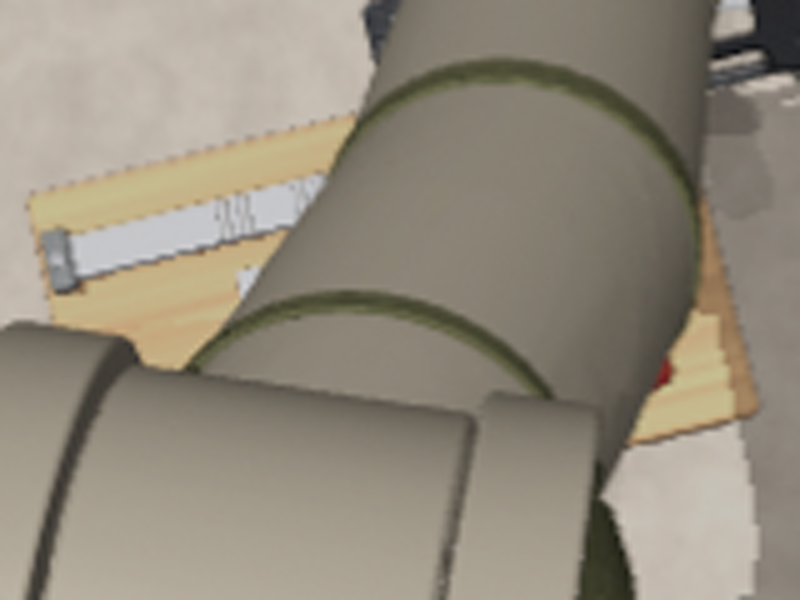

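At start and now, the tips appear about 33 mm higher in the picture than the reported TCP, and nothing was touched. In the last view they hover over the carriage. I'll back off, lower carefully to the right of the stop and check.

Call:
servo_tool:
  rot:
    - [0,0,0]
    - [0,0,0]
    - [0,0,0]
    - [0,0,0]
    - [0,0,0]
    - [0,0,0]
    - [0,0,0]
    - [0,0,0]
  slide:
    - [0.01,-0.04,0]
    - [0.02,-0.08,0]
    - [0.026,-0.1,0]
    - [0.026,-0.1,0]
    - [0.026,-0.1,-0.015]
    - [0.026,-0.1,-0.03]
    - [0.026,-0.1,-0.044]
    - [0.026,-0.1,-0.044]
  jaw: [-1,-1,-1,-1,-1,-1,-1,-1]

```text
clock: 5.45
tcp_pos: [572.9, -140.8, 16.2]
tcp_rot: [-179.9, 0.1, 14.8]
wrist_force: [0.0, 1.0, 0.1]
opening: 0.3
gripper_force: 0.0
```

```bash
python3 look.py s3; python3 - <<'E'
from h import *
from scipy.optimize import least_squares
obs=[((184.1,-701.2,180),(440+(592-396)/3.3,230+246/3.3)),((573.2,-140.2,99.3),(170+528/5,130+172/5))]
for lab,f in [('z only',lambda d:[0,0,d[0]]),('x only',lambda d:[d[0],0,0])]:
    r=least_squares(lambda d:np.concatenate([proj('scene',np.array(p)+f(d))-o for p,o in obs]),[0.]); print(lab,r.x,r.fun.round(1))
E
```

```text
stop_top 0.7 [545. -97.  55.] 21.9 -103.5
stop_top 0.52 [ 372. -398.   35.] -221.2 -351.1
lock_top 0.51 [558. -87.  65.] 37.2 -97.2
5.6 [ 573.9 -141.6   17.7] tcp brd 38.9 -154.1 [0.8 0.5 0. ]
z only [37.63208993] [-2.7  0.  -0.2 -1.8]
x only [18.74520901] [-8.6 -0.5  0.9  1.6]
```

View pics/s3.png

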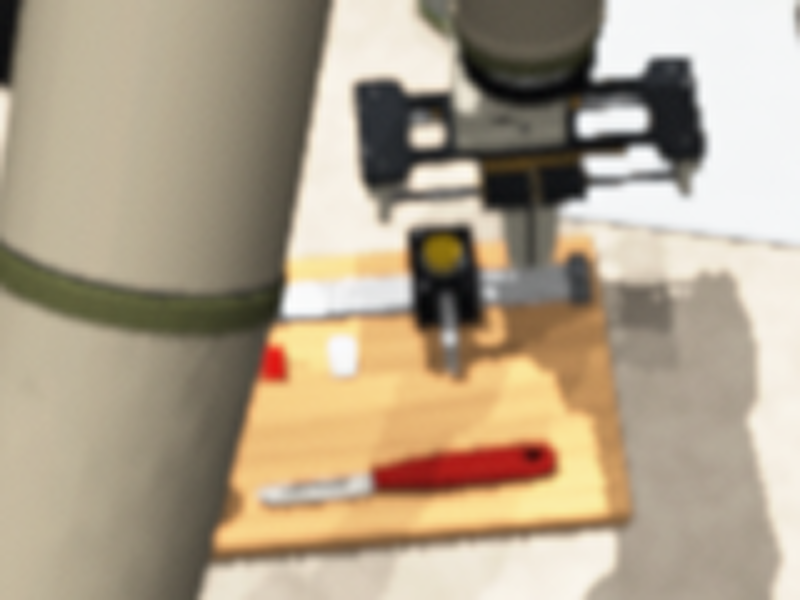

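The tips are now right of the stop at crop (528,265). I'll lower 11 mm more and push gently.

Call:
servo_tool:
  rot:
    - [0,0,0]
    - [0,0,0]
    - [0,0,0]
    - [0,0,0]
    - [0,0,0]
    - [0,0,0]
    - [0,0,0]
    - [0,0,0]
  slide:
    - [0,0,-0.011]
    - [0,0,-0.022]
    - [-0.003,0.01,-0.022]
    - [-0.005,0.02,-0.022]
    - [-0.008,0.03,-0.022]
    - [-0.01,0.04,-0.022]
    - [-0.013,0.05,-0.022]
    - [-0.016,0.06,-0.022]
  jaw: [-1,-1,-1,-1,-1,-1,-1,-1]

```text
clock: 6.27
tcp_pos: [566.2, -111.8, 7.2]
tcp_rot: [180.0, -0.0, 14.7]
wrist_force: [0.8, -1.9, -1.5]
opening: 0.5
gripper_force: 0.7
```

```bash
cat >> look.py <<'E'
if c=='scene':
    h=cv2.cvtColor(im,cv2.COLOR_BGR2HSV); s=h[155:215,200:275]; mm=(s[...,0]>20)&(s[...,0]<36)&(s[...,1]>185)&(s[...,2]>40)
    k,l,st,cc=cv2.connectedComponentsWithStats(mm.astype(np.uint8))
    for i in range(1,k):
        if st[i,4]>9:
            q=ray('scene',*(cc[i]+[200,155]),66)[:2]; print('yel',st[i,4],cc[i].round(1)+[200,155],((q-red)@X).round(1),((q-red)@Y).round(1))
E
python3 look.py s4
```

```text
stop_top 0.52 [540. -81.  55.] 21.7 -87.2
stop_top 0.52 [495. -90.  17.] -24.2 -84.1
lock_top 0.55 [555. -76.  64.] 37.0 -86.1
6.4167 [ 566.1 -111.4    7.2] tcp brd 38.9 -122.9 [-0.5 -0.6 -0.1]
yel 40 [252.7 179.9] 39.6 -86.8
```

Call:
servo_tool:
  rot:
    - [0,0,0]
    - [0,0,0]
    - [0,0,0]
    - [0,0,0]
    - [0,0,0]
    - [0,0,0]
    - [0,0,0]
    - [0,0,0]
  slide:
    - [-0.004,0.015,0]
    - [-0.008,0.03,0]
    - [-0.012,0.045,0]
    - [-0.016,0.06,0]
    - [-0.02,0.075,0]
    - [-0.023,0.09,0]
    - [-0.026,0.1,0]
    - [-0.028,0.108,0]
  jaw: [-1,-1,-1,-1,-1,-1,-1,-1]

```text
clock: 7.08
tcp_pos: [551.8, -57.3, 7.0]
tcp_rot: [-180.0, 0.0, 14.7]
wrist_force: [0.3, 0.9, -1.2]
opening: 0.5
gripper_force: 0.0
```

```bash
python3 look.py s5
```

```text
stop_top 0.65 [529. -30.  52.] 23.7 -35.3
lock_top 0.67 [ 373. -399.   36.] -219.9 -352.4
lock_top 0.46 [545. -21.  68.] 41.1 -29.8
7.2333 [551.7 -57.3   6.9] tcp brd 38.6 -66.9 [ 0.7 -0.2  0.1]
yel 36 [232.8 181.5] 39.6 -29.5
```

Call:
servo_tool:
  rot:
    - [0,0,0]
    - [0,0,0]
    - [0,0,0]
    - [0,0,0]
    - [0,0,0]
    - [0,0,0]
    - [0,0,0]
    - [0,0,0]
  slide:
    - [-0.003,0.011,0]
    - [-0.006,0.022,0]
    - [-0.008,0.03,0]
    - [-0.009,0.036,0]
    - [-0.01,0.04,0]
    - [-0.011,0.044,0]
    - [-0.012,0.046,0]
    - [-0.013,0.048,0]
  jaw: [-1,-1,-1,-1,-1,-1,-1,-1]

```text
clock: 7.9
tcp_pos: [546.1, -35.4, 7.1]
tcp_rot: [179.9, -0.0, 14.6]
wrist_force: [2.0, -7.1, -2.3]
opening: 0.3
gripper_force: 3.6
```

```bash
python3 look.py s6
```

```text
stop_top 0.87 [523.  -6.  55.] 23.5 -10.4
lock_top 0.49 [518.  -4.  55.] 19.6 -6.8
lock_top 0.23 [ 567. -424.   72.] -39.4 -426.1
8.05 [546.  -35.4   7.1] tcp brd 38.7 -44.2 [ 1.6 -5.2 -1.4]
yel 38 [225.3 182.1] 39.8 -8.0
```

On the ridge with 5–7 N. I'll creep forward.

Call:
servo_tool:
  rot:
    - [0,0,0]
    - [0,0,0]
    - [0,0,0]
    - [0,0,0]
    - [0,0,0]
    - [0,0,0]
    - [0,0,0]
    - [0,0,0]
  slide:
    - [-0.0003,0.001,0]
    - [-0.0005,0.002,0]
    - [-0.0008,0.003,0]
    - [-0.001,0.004,0]
    - [-0.0013,0.005,0]
    - [-0.0015,0.006,0]
    - [-0.0016,0.0065,0]
    - [-0.0016,0.0065,0]
  jaw: [-1,-1,-1,-1,-1,-1,-1,-1]

```text
clock: 8.72
tcp_pos: [544.8, -30.2, 7.0]
tcp_rot: [-180.0, -0.0, 14.8]
wrist_force: [0.2, 0.2, 0.4]
opening: 0.4
gripper_force: 0.0
```

```bash
python3 look.py s7
```

```text
stop_top 0.77 [520.   2.  53.] 23.4 -1.2
lock_top 0.58 [532.  10.  65.] 36.5 3.0
8.8667 [544.8 -30.6   7. ] tcp brd 38.7 -39.3 [0.5 0.7 0.1]
yel 39 [222.1 182.4] 39.5 1.3
```

It clicked: the stop is at the red tab (0–1 mm) and the force is gone. I'll back off, rise and move over the pin.

Call:
servo_tool:
  rot:
    - [0,0,0]
    - [0,0,0]
    - [0,0,0]
    - [0,0,0]
    - [0,0,0]
    - [0,0,0]
    - [0,0,0]
    - [0,0,0]
  slide:
    - [0.004,-0.015,0]
    - [0.008,-0.03,0]
    - [0.008,-0.03,0.05]
    - [0.008,-0.03,0.1]
    - [0.008,-0.03,0.12]
    - [-0.003,0.015,0.12]
    - [-0.014,0.06,0.12]
    - [-0.019,0.077,0.12]
  jaw: [-1,-1,-1,-1,-1,-1,-1,-1]

```text
clock: 9.53
tcp_pos: [535.0, 9.6, 67.2]
tcp_rot: [-179.9, -0.0, 14.8]
wrist_force: [0.9, -0.3, -0.0]
opening: 0.6
gripper_force: 0.0
```

Call:
servo_tool:
  rot:
    - [0,0,0]
    - [0,0,0]
    - [0,0,0]
    - [0,0,0]
    - [0,0,0]
    - [0,0,0]
    - [0,0,0]
    - [0,0,0]
  slide:
    - [0,0,-0.005]
    - [0,0,-0.015]
    - [0,0,-0.025]
    - [0,0,-0.035]
    - [0,0,-0.045]
    - [0,0,-0.05]
    - [0,0,-0.052]
    - [0,0,-0.052]
  jaw: [-1,-1,-1,-1,-1,-1,-1,-1]

```text
clock: 10.2
tcp_pos: [535.2, 7.2, 40.6]
tcp_rot: [-180.0, 0.0, 14.7]
wrist_force: [-0.3, 1.0, -0.1]
opening: 0.3
gripper_force: 0.0
```

```bash
python3 look.py s8
```

```text
stop_top 0.67 [517.  -2.  52.] 18.8 -4.6
10.35 [535.5   7.5  41.2] tcp brd 39.2 -0.1 [-0.1 -0.7  0.5]
yel 12 [222.4 184.4] 32.3 0.6
```

View pics/s8.png

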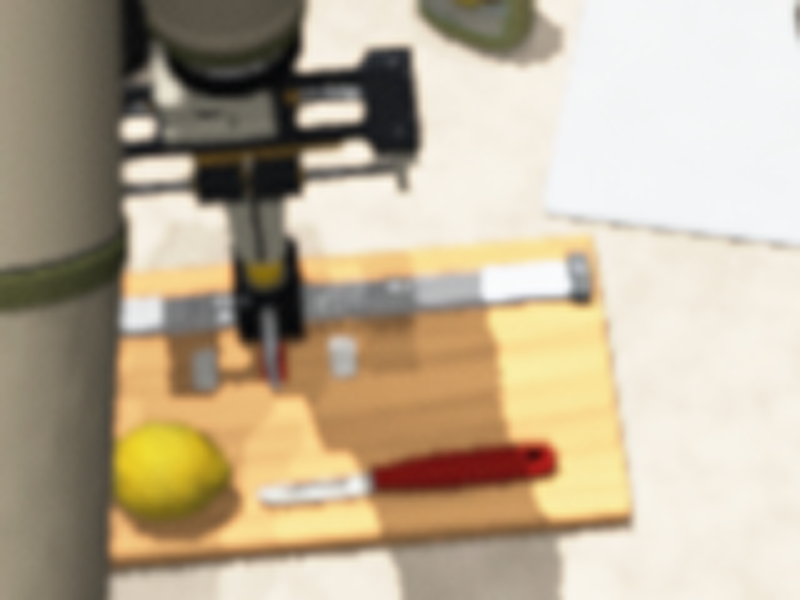

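The plate stands over the red tab at (272,365), and the fingertips are just above the pin at (265,275). I'll lower slowly.

Call:
servo_tool:
  rot:
    - [0,0,0]
    - [0,0,0]
    - [0,0,0]
    - [0,0,0]
    - [0,0,0]
    - [0,0,0]
    - [0,0,0]
    - [0,0,0]
  slide:
    - [0,0,-0.003]
    - [0,0,-0.006]
    - [0,0,-0.009]
    - [0,0,-0.012]
    - [0,0,-0.015]
    - [0,0,-0.018]
    - [0,0,-0.02]
    - [0,0,-0.02]
  jaw: [-1,-1,-1,-1,-1,-1,-1,-1]

```text
clock: 11.02
tcp_pos: [535.2, 7.5, 30.8]
tcp_rot: [-180.0, 0.0, 14.7]
wrist_force: [-0.6, 0.0, -0.5]
opening: 0.4
gripper_force: 0.0
```

Call:
servo_tool:
  rot:
    - [0,0,0]
    - [0,0,0]
    - [0,0,0]
    - [0,0,0]
    - [0,0,0]
    - [0,0,0]
    - [0,0,0]
    - [0,0,0]
  slide:
    - [0,0,-0.001]
    - [0,0,-0.002]
    - [0,0,-0.003]
    - [0,0,-0.004]
    - [0,0,-0.005]
    - [0,0,-0.006]
    - [0,0,-0.007]
    - [0,0,-0.008]
  jaw: [-1,-1,-1,-1,-1,-1,-1,-1]

```text
clock: 11.68
tcp_pos: [535.3, 7.5, 27.1]
tcp_rot: [180.0, -0.0, 14.7]
wrist_force: [-0.9, -0.5, 3.2]
opening: 0.0
gripper_force: 1.9
```

Contact at about 4 N, so the pin is moving. I'll continue until the force rises.

Call:
servo_tool:
  rot:
    - [0,0,0]
    - [0,0,0]
    - [0,0,0]
    - [0,0,0]
    - [0,0,0]
    - [0,0,0]
    - [0,0,0]
    - [0,0,0]
  slide:
    - [0,0,-0.001]
    - [0,0,-0.002]
    - [0,0,-0.003]
    - [0,0,-0.004]
    - [0,0,-0.005]
    - [0,0,-0.006]
    - [0,0,-0.007]
    - [0,0,-0.008]
  jaw: [-1,-1,-1,-1,-1,-1,-1,-1]

```text
clock: 12.35
tcp_pos: [535.3, 7.5, 23.0]
tcp_rot: [180.0, 0.0, 14.7]
wrist_force: [-1.4, 0.2, 3.8]
opening: 0.3
gripper_force: 2.0
```

Call:
servo_tool:
  rot:
    - [0,0,0]
    - [0,0,0]
    - [0,0,0]
    - [0,0,0]
    - [0,0,0]
    - [0,0,0]
    - [0,0,0]
    - [0,0,0]
  slide:
    - [0,0,-0.001]
    - [0,0,-0.002]
    - [0,0,-0.003]
    - [0,0,-0.004]
    - [0,0,-0.005]
    - [0,0,-0.005]
    - [0,0,-0.005]
    - [0,0,-0.005]
  jaw: [-1,-1,-1,-1,-1,-1,-1,-1]

```text
clock: 13.02
tcp_pos: [535.5, 7.4, 21.5]
tcp_rot: [180.0, -0.0, 14.7]
wrist_force: [-2.9, -0.3, 18.7]
opening: 0.7
gripper_force: 9.1
```

The force rose to 19 N, so the pin has bottomed. I'll withdraw straight up and away for a check.

Call:
servo_tool:
  rot:
    - [0,0,0]
    - [0,0,0]
    - [0,0,0]
    - [0,0,0]
    - [0,0,0]
    - [0,0,0]
    - [0,0,0]
    - [0,0,0]
  slide:
    - [0,0,0]
    - [0,0,0.02]
    - [0,0,0.06]
    - [0,0,0.12]
    - [0,0,0.18]
    - [0,0,0.24]
    - [0,0,0.3]
    - [0,0,0.32]
  jaw: [-1,-1,-1,-1,-1,-1,-1,-1]

```text
clock: 13.68
tcp_pos: [536.9, 7.6, 184.5]
tcp_rot: [180.0, -0.3, 14.7]
wrist_force: [0.8, -0.9, 0.1]
opening: 0.2
gripper_force: 0.0
```

Call:
servo_tool:
  rot:
    - [0,0,0]
    - [0,0,0]
    - [0,0,0]
    - [0,0,0]
    - [0,0,0]
    - [0,0,0]
    - [0,0,0]
    - [0,0,0]
  slide:
    - [0,-0.07,0]
    - [0,-0.14,0]
    - [0,-0.21,0]
    - [0,-0.28,0]
    - [0,-0.35,0]
    - [0,-0.42,0]
    - [0,-0.49,0]
    - [0,-0.5,0]
  jaw: [-1,-1,-1,-1,-1,-1,-1,-1]

```text
clock: 14.35
tcp_pos: [533.9, -249.5, 179.9]
tcp_rot: [179.8, 0.1, 14.3]
wrist_force: [-0.5, -0.2, -0.2]
opening: 0.5
gripper_force: 0.0
```

```bash
python3 look.py s9; python3 look.py t9 top; python3 - <<'E'
import cv2,numpy as np
a=cv2.imread('pics/s9.png');b=cv2.imread('pics/t9.png')
cv2.imwrite('pics/f.png',np.hstack([a[150:450,0:400],b[100:400,200:600]]))
E
```

```text
stop_top 0.56 [517.  -9.  52.] 17.2 -11.8
14.5 [ 534.9 -242.3  179.8] tcp brd -24.3 -241.7 [-0.2  0.3 -0.5]
stop_top 0.62 [531.   6.  59.] 34.5 -0.2
14.65 [ 535.5 -240.4  180.3] tcp brd -23.2 -240.1 [-0.7  0.6  0.2]
```

View pics/f.png

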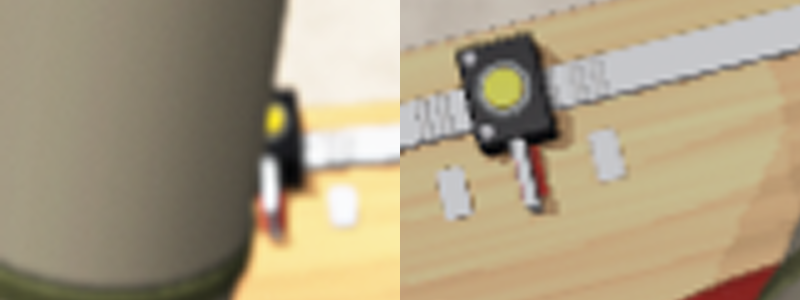

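The stop's plate stands over the red tab and the pin was pressed against its end stop. The arm is clear, so I'll hand the job in.

```bash
python3 -c "
from station import ctrl
print(ctrl.close_job())"
```

```text
the job is handed in; nothing more can be done
None
```

I pushed the stop past the first notch into the one beside the red tab, pressed the lock pin until the force jumped from 4 N to 19 N, withdrew clear and handed the job in; the pin's final depth was judged from that force only, and no verdict came back.

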